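# Hang the comb on the turning comb tree

## Robot

A 6-joint arm with a two-finger parallel gripper is mounted at the origin on the work surface. World frame = base frame: x ahead of the robot, y to its left, z up, the work surface at z = 0. Lengths are in mm, angles in rad, forces in N, time in s.
With the tool pointing down it reaches from about 350 to 975 mm from the base axis. Payload 7.1 kg.
Tool frame: the origin (TCP) lies at the very end of the fingers, on their centre line; the grasp point (between the pads) lies 19 mm behind it (ctrl.pinch_z is the distance from the TCP to the grasp point, in mm); z points along the fingers, y is the direction in which the jaws open and shut (so a half turn about z gives the same grasp; the last joint's range is limited). The gripper opens to 88 mm and grips with 3 to 60 N. Pads are 20 mm wide; open, the fingers measure 115 mm over their backs; the gripper's body (75 mm by 178 mm) begins 61 mm behind the grasp point.
Start: joints at [-1.305, 0.423, 1.63, -0, 1.089, -0.019], TCP at [175.622, -599.801, 222.675] pointing down, gripper open.
Joint ranges: [-3, 3], [-0.9, 2.11], [0.09, 2.58], [-1.31, 4.45], [0.11, 2.69], [-2.54, 2.54]. Speed limits (rad/s): [2.39, 2.39, 3.01, 3.14, 3.14, 3.14].

## Interface

Orientations are given as a rotation vector (axis times angle).
In Python, from workcell import ctrl gives the robot as it stands.
- The arm moves only by the shell command python3 -m inch 'ROWS' [OPENING]. ROWS is JSON, a list of rows, each an object with "xyz": the shift along the tool's x, y, z in cm, a list of three; "spin": the turn about the tool's z in degrees. A call has 1 to 20 rows; each row is the pose to reach, as a shift and turn from the pose measured when the call began, along the tool's axes at that moment; what a row does not reach only later rows make up. A row lasts 1/10 s, in which the tool goes at most 50 mm and 8.59 degrees, less where a joint would pass 70% of its speed; a pose out of reach is approached as far as the arm can. A call with a gripper value outside its range is refused whole. OPENING is the closure, from 0 (fully open) to 1 (shut), set as the call begins (- or left out, the last holds). The fingers move at their own pace and stop on an object; the grip force is fixed at half the most. Time passes only in rows, so rows that repeat a pose let the fingers close. It gives the time, the measured TCP pose, the force and the opening at its end, in the units of the state.
- ctrl.get_obs(): the state, without advancing time (a new reading comes with each control period).
- ctrl.get_image(name): name is "scene" or "top" or "wrist"; returns the picture (384x512x3 uint8, red, green, blue); there is no depth.
- ctrl.camera_info(name): a dict with "camera_matrix" (3x3 intrinsics, pixels), "R" (3x3) and "t" (3): a world point X has camera coordinates R X + t; the wrist camera has in their place "hand_eye" (4x4, takes a point from camera to tool coordinates, whose origin is the TCP and whose axes are the flange's). Camera axes: x right, y down, z forward; pixel columns grow to the right and rows downward; lengths in mm; the calibration is good to about 2 mm. The wrist camera is an equidistant fisheye: a pixel r from the principal point sees the ray r / f radians off the axis. A picture is of the moment at which its call begins: read the wrist's pose just before it. camera_info takes no time and is no camera call.
- ctrl.close_job(): hands the job in, once; it reports no verdict.
The state is a dict: "t": time; "qpos": joint angles; "qvel": joint speeds; "joint_torque": joint torques, N m; "ee_pos": TCP position; "orientation": TCP orientation; "ft_force": force on the tool from outside, world axes, zero at the start; "moment": the same for the moment, N m; "width": finger opening in mm.
Only numpy, scipy, OpenCV 4.12 (cv2) and the standard library are available. Lean on these libraries where they do the work, as an engineer would, in place of code of your own. Each camera call takes 0.05 s, during which the arm holds its last target. There are 200 camera calls.

## Task

Turn the comb tree until its free branch stands over the pointer bar on the foot, then take the comb with the eye out of the wooden rest and hang it on that branch, pressing it gently along the branch against the sprung washer until the spring tongue snaps up in front of it; let go and leave it hanging there. Feel your way: never lean on the tree or the comb with more than about 15 N, and leave the other things on the bench where they are.

Things in the scene. Friction and masses are not known exactly. Their poses are not given: they have to be found in the camera images.
- foot: fixed steel foot of the tree, a disc 150 mm across and 16 mm high; origin on the bench under the tree's axis. A pointer bar 12 mm wide lies low on it and sticks out along the foot's own -x to 125 mm from the axis; its yaw differs from start to start but it points roughly at the robot.
- tree: Turning part on the foot: a 24 mm post (top 175 mm above the bench) with four level steel branches 90 degrees apart, rods of 8 mm diameter, axis 165 mm above the bench. Origin on the turning axis at bench height, z up; +x points along the FREE branch. The other three branches carry fixed combs (up to 62 mm wide, centred 43 mm from the axis, tops 197 mm above the bench).
- branch_tip (a point): End of the free branch, on the rod's axis, 105 mm from the turning axis; the last 10 mm taper to 4 mm. The tree turns with stiff friction (0.3 N m, 3 to 4 N near a tip) and stays where it is left. The branch starts 65 to 180 degrees off the pointer, to either side; the shorter way round to the pointer is free, and it goes at least 40 degrees past it.
- washer (a joint): Rubber washer (24 mm diameter, 4 mm thick) round the root of the free branch, on a spring; value = how far it is pressed in towards the post, 0 to 0.005 m (hard stop). About 2 N starts it, about 6 N at 0.005; push of comb on both springs at the snap about 10 N.
- tongue (a joint): Spring tongue on top of the free branch, 6 mm wide, hinged 33 mm outside the washer's face, rising towards the post to 8 mm above the rod. Value 0 = up, 0.32 rad = flat. A comb pushed along the branch presses it down (3 to 6 N); with the washer pressed in about 4 mm it snaps up (back to 0) in front of the comb, which is then held between tongue and washer.
- comb_eye (a point): Eye of the comb to hang: wood and steel, 10 mm thick (x), 58 mm wide (y), 122 mm tall (z), 0.09 to 0.18 kg, same either way round. The eye goes through along x, 18 mm wide (y), 15 mm high, from 58 to 73 mm above the teeth's tips (the comb's underside); this point is 65 mm above them. It starts upright, teeth 30 mm deep in a slot of the rest.
- comb_tab (a point): middle of the comb's gripping tab, 106 mm above the teeth's tips and 41 mm straight above comb_eye; the tab is a flat plate 10 mm thick (x), 42 mm wide (y), from 73 to 122 mm above the tips.
- rest: fixed wooden rest, 50 x 180 x 40 mm (x, y, z), with two slots, 12 mm wide and 61 mm long, 30 mm deep, side by side along its y, 46 mm either side of its middle; origin under its middle. The two combs stand in the slots, either way round.
- blind_comb: comb without an eye, in the other slot of the rest: 10 x 58 x 84 mm, stays there; origin at the teeth's tips.
- brush_pot: blue ceramic cup, 84 mm wide, 100 mm high, bystander; origin under its middle.
- paste_bowl: white bowl 100 mm wide, 45 mm high, bystander; origin under its middle.
- jar: amber jar 60 mm wide, 80 mm high, bystander; origin under its middle.
- bone_slat: pale wooden slat 240 x 28 x 10 mm lying flat, bystander; origin under its middle, long along its x.
- scraper: spatula with a wooden handle lying flat, bystander; origin near its middle.
- handle_block: wooden cylinder 40 mm wide, 50 mm high, bystander; origin under its middle.
- washer_place (a point): Point on the free branch's axis, 42 mm from the turning axis: the nominal place of the outer face of the sprung washer. The clip that carries washer and tongue really sits up to 11 mm farther in or out on the branch, unmeasured, and this point does not show it: find it by feel.
Things that resemble listed ones, but are neither listed nor needed, are in the scene too. There is more than one size of the foot; the job needs the smaller.

How it is judged (in metres and radians):
On the way:
1. the free branch has been turned over the pointer bar (x of branch_tip in the frame of foot below -0.08 m and y of branch_tip in the frame of foot between -0.018 and 0.018 m), for 0.2 s.
At the end, for the whole second after the job is handed in: The comb with the eye hangs on the free branch, upright within 0.3 rad and at rest, held between the sprung washer (still pressed in more than 2 mm) and the raised tongue (less than 0.12 rad down), and the branch still stands over the pointer bar (its tip within 25 mm to either side) (x of branch_tip in the frame of foot below -0.08 m and y of branch_tip in the frame of foot between -0.025 and 0.025 m and x of comb_eye in the frame of tree between 0.025 and 0.062 m and y of comb_eye in the frame of tree between -0.01 and 0.01 m and z of comb_eye in the frame of tree between 0.15 and 0.175 m and value of joint washer above 0.002 m and value of joint tongue below 0.12 rad and angle between comb_eye's own z axis and vertical below 0.3 rad and velocity of joint tree between -0.05 and 0.05 rad/s and linear speed of comb below 0.02 m/s); the robot touches nothing.
It fails at once if fingers or arm press on the tree with more than 16 N (contact force between any of the fingers, the arm and tree above 16 N).
It fails at once if the comb is pressed on the tree with more than 16 N (contact force between comb and tree above 16 N).
It fails at once if the comb without an eye, or another bystander, is shifted more than 30 mm (distance of any of blind_comb, brush_pot, paste_bowl, jar, bone_slat, scraper, handle_block from where it was at the start of the episode above 0.03 m).
It also fails if it takes over 72 s, if anything falls off the work surface, if the arm or the gripper's body presses on something with over 40 N, if the wrist force passes 120 N, or if a joint passes its speed limit or range.

## Working session

There is one attempt and no reset: what is moved stays moved. The work goes in short steps, Python scripts to look and compute and a shell command to move; the robot and the scene stay as the last step left them, time stands still between calls to the robot, and variables do not carry over. Pictures are saved under pics/ and viewed, about 8 in all and at most 12, crops included, and the job is handed in when it is done.

```bash
ls; mkdir -p pics
python3 - <<'E'
from workcell import ctrl
import cv2,numpy as np
o=ctrl.get_obs(); print(o)
for n in ("scene","top"):
    im=ctrl.get_image(n); np.save(f"pics/{n}0.npy",im)
    cv2.imwrite(f"pics/{n}0.png",im[:,:,::-1])
    print(n,ctrl.camera_info(n))
print(ctrl.camera_info("wrist"),ctrl.pinch_z)
E
```

```text
pics
{'t': 0.0, 'qpos': array([-1.30501327e+00,  4.23824983e-01,  1.63068296e+00, -9.42913818e-06,
        1.08859440e+00, -1.89786934e-02]), 'qvel': array([-0.00063261,  0.00067793, -0.00132128, -0.00015482, -0.00149753,
        0.000872  ]), 'joint_torque': array([-1.72097214e-03, -5.44632339e+01, -2.73670417e+01,  6.42677676e-02,
        2.28892994e-02, -1.35688483e-04]), 'ee_pos': array([ 175.47040561, -599.28720083,  221.91436256]), 'orientation': array([-3.10831972e+00, -4.45587289e-01,  3.04767492e-04]), 'ft_force': array([-0.96030075, -0.67395403, -0.21692288]), 'moment': array([ 0.0188935 ,  0.01780165, -0.04666846]), 'width': 87.75514188497128}
scene {'camera_matrix': array([[420.60170977,   0.        , 250.69795164],
       [  0.        , 420.60170977, 202.55705801],
       [  0.        ,   0.        ,   1.        ]]), 'R': array([[-0.7416298 ,  0.67062799, -0.01559941],
       [ 0.44981345,  0.47991612, -0.75322532],
       [-0.49764757, -0.56563117, -0.65757758]]), 't': array([ 385.63065468,  -73.61256786, 1555.4901621 ])}
top {'camera_matrix': array([[492.93345336,   0.
[... 184 characters left out ...]
     [-0.98371397,  0.00664507, -0.1796181 ],
       [ 0.17968171,  0.01069508, -0.98366666]]), 't': array([ -71.63639562,  457.72619899, 1677.47305495])}
{'camera_matrix': array([[297.31863964,   0.        , 258.33974516],
       [  0.        , 297.31863964, 189.1671871 ],
       [  0.        ,   0.        ,   1.        ]]), 'hand_eye': array([[ 1.22741253e-05, -9.70167400e-01, -2.42436002e-01,
         6.59551142e+01],
       [ 9.99999882e-01, -1.05750796e-04,  4.73816174e-04,
         1.28302476e-01],
       [-4.85318807e-04, -2.42435979e-01,  9.70167285e-01,
        -1.62338202e+02],
       [ 0.00000000e+00,  0.00000000e+00,  0.00000000e+00,
         1.00000000e+00]])} 18.700000000000003
```

Run:
```python
import cv2,numpy as np
for n in ("scene","top"):
    im=cv2.imread(f"pics/{n}0.png"); cv2.imwrite(f"pics/{n}0b.png",cv2.resize(im,(800,600),interpolation=cv2.INTER_CUBIC))
```

```text
(no output)
```

View pics/scene0b.png

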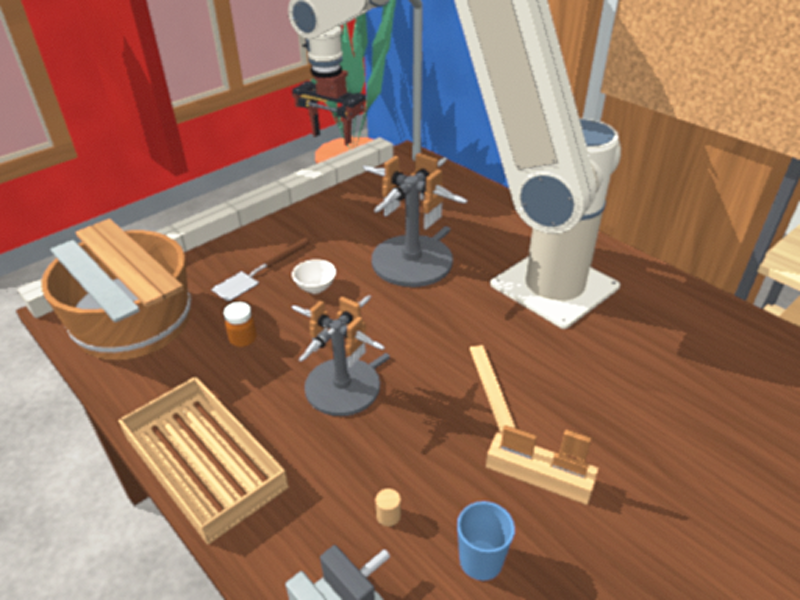

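View pics/top0b.png

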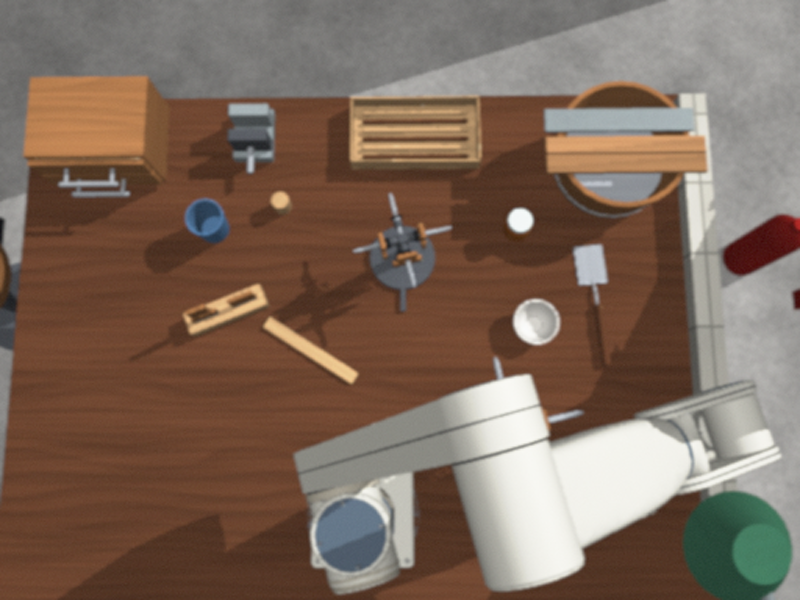

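Scene view: two trees, at (342,385) and (412,255) in the 800-px picture. The front one has the smaller foot, since its disc is about 75 px wide although it stands nearer the camera. In the top view it is at (402,258). The rest is at top (225,310), with the tall eyed comb probably the right one in the scene view (575,450). I'll confirm both in one enlarged montage.

```bash
cat > h.py <<'E'
from workcell import ctrl
import cv2,numpy as np
def ray(n,u,v):
    c=ctrl.camera_info(n);R,t=c['R'],c['t']
    d=R.T@np.linalg.solve(c['camera_matrix'],[u,v,1.]); return -R.T@t,d
def plane(n,u,v,z):
    o,d=ray(n,u,v); return o+d*(z-o[2])/d[2]
def proj(n,X):
    c=ctrl.camera_info(n);p=c['camera_matrix']@(c['R']@np.asarray(X,float)+c['t']);return p[:2]/p[2]
E
python3 - <<'E'
from h import *
T=cv2.imread("pics/top0.png");S=cv2.imread("pics/scene0.png")
def c(im,x,y,w,h): return cv2.resize(im[y:y+h,x:x+w],(400,300),interpolation=cv2.INTER_CUBIC)
m=np.vstack([np.hstack([c(T,217,120,80,60+20*0),c(T,107,170,80,60)]),np.hstack([c(S,180,180,80,90)[:, :],c(S,300,265,96,72)])])
cv2.imwrite("pics/m1.png",m)
for n,u,v in (("front",342,387),("back",412,260)):
    print(n,plane("scene",u/1.5625,v/1.5625,16),[plane("scene",(u+s*d)/1.5625,v/1.5625,16)[:2].round() for s,d in ((-1,37),(1,37))])
E
```

```text
front [582.42197493 -77.07124353  16.        ] [array([ 636., -127.]), array([529., -27.])]
back [ 190.79849122 -289.387754     16.        ] [array([ 257., -352.]), array([ 125., -227.])]
```

View pics/m1.png

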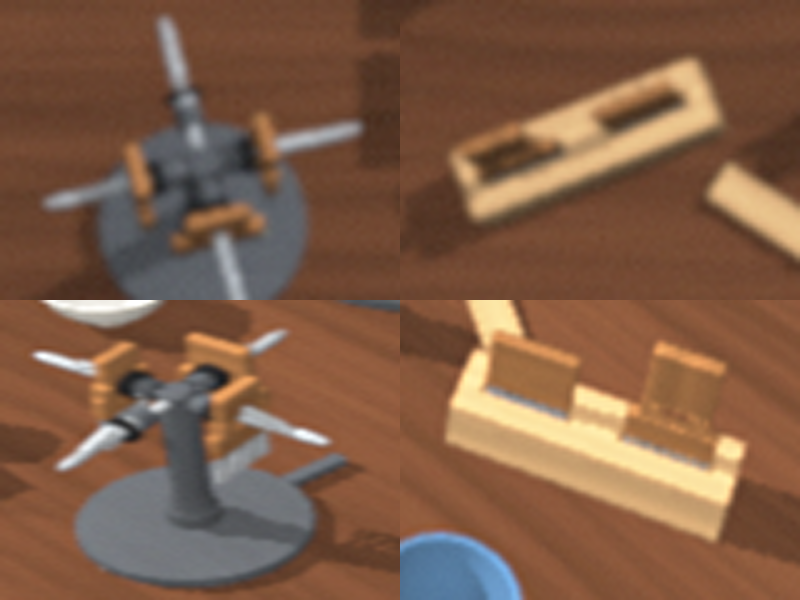

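Tile 1 (top view): the free branch without a comb has its tip at tile (163,18), i.e. pixel (249.6,123.6). The pointer end is at about (257.9,198.4). Scene tile 4: the right comb, at about (660,410), is the tall one with a tab, so it is the eyed comb. The left one is short and blind. Next I compute the poses.

Run:
```python
from h import *
t=[plane("top",*p,165) for p in ((249.6,123.6),(289,145.6),(264.3,182.4),(226,160.4))]
C=np.mean(t,0); print("C",C.round(1))
for p in t: d=p-C; print(p.round(1),np.hypot(*d[:2]).round(1),np.degrees(np.arctan2(d[1],d[0])).round(1))
P=plane("top",257.9,198.4,6);d=P-C;print("ptr",P,np.hypot(*d[:2]),np.degrees(np.arctan2(d[1],d[0])))
P=plane("scene",180+345/5,180+160/3.333,6);d=P-C;print("ptr scene",P,np.hypot(*d[:2]),np.degrees(np.arctan2(d[1],d[0])))
tt=plane("scene",180+60/5,180+167/3.333,165);print("freetip scene",tt)
# scene foot ellipse
print(plane("scene",180+195/5,180+(525-300)/3.333,16))
# rest + comb
for nm,u,v,z in (("restTR",295,58,40),("restTL",52,158,40),("restBR",322,115,40),("restBL",75,190,40)):
    print(nm,plane("top",107+u/5,170+v/5,z).round(1))
sx=96/400
for nm,u,v,z in (("combTL",655,345,132),("combTR",725,360,132),("restL",487,350,40),("restR",742,440,40),("restFL",450,405,40),("restFR",718,498,40)):
    print(nm,plane("scene",300+(u-400)*sx,265+(v-300)*sx,z).round(1))
for u,v in ((465,163),(525,125),(560,145),(470,175)):
    print(plane("top",107+(u-400)/5,170+v/5,132).round(1))
```

```text
C [573.7 -89.8 165. ]
[674.1 -65.2 165. ] 103.3 13.8
[ 597.5 -194.4  165. ] 107.3 -77.2
[ 474.5 -112.2  165. ] 101.7 -167.3
[548.9  12.5 165. ] 105.3 103.6
ptr [449.70207689 -90.93786002   6.        ] 124.0421877426561 -179.48066627965508
ptr scene [450.01337986 -85.51454048   6.        ] 123.8004539323698 178.00998757531457
freetip scene [674.84873576 -63.61117285 165.        ]
[581.69436618 -77.38393818  16.        ]
restTR [505.8 231.4  40. ]
restTL [435.7 399.5  40. ]
restBR [465.  211.4  40. ]
restBL [413.  382.4  40. ]
combTL [441.4 331.9 132. ]
combTR [420.  367.3 132. ]
restL [455.9 222.7  40. ]
restR [392.3 380.7  40. ]
restFL [508.1 236.1  40. ]
restFR [439.6 396.   40. ]
[416.7 364.  132. ]
[441.9 325.3 132. ]
[428.3 301.6 132. ]
[408.6 360.3 132. ]
```

```bash
cat >> h.py <<'E'
from scipy.spatial.transform import Rotation as Ro
def tool(dst,yaw=None,quiet=False):
    """shift in tool cm / spin deg to reach world TCP dst (mm) with tool-x yaw (deg)"""
    o=ctrl.get_obs();R=Ro.from_rotvec(o['orientation']).as_matrix()
    d=R.T@(np.asarray(dst,float)-o['ee_pos'])/10
    y=np.degrees(np.arctan2(R[1,0],R[0,0]))
    print("pos",o['ee_pos'].round(1),"yaw",y.round(1),"tilt",np.degrees(np.arccos(-R[2,2])).round(2),"F",o['ft_force'].round(1),"w",round(o['width'],1),"t",round(o['t'],2))
    print(" xyz",d.round(2),"spin",None if yaw is None else round((y-yaw+180)%360-180,1))
E
python3 -c "
from h import *
tool((666,-93,265),90)"
```

```text
pos [ 175.5 -599.3  222. ] yaw 16.3 tilt 0.08 F [-0.1 -0.3 -0.4] w 87.8 t 0.1
 xyz [ 61.3  -34.82  -4.25] spin -73.7
```

```bash
python3 -m inch '[{"xyz":[1,-0.6,-3],"spin":-2},{"xyz":[4,-2.3,-5.5],"spin":-6},{"xyz":[8,-4.5,-6],"spin":-12},{"xyz":[12,-6.8,-6],"spin":-18},{"xyz":[16,-9.1,-6],"spin":-24},{"xyz":[20,-11.4,-6],"spin":-30},{"xyz":[24,-13.6,-6],"spin":-36},{"xyz":[28,-15.9,-6],"spin":-42},{"xyz":[32,-18.2,-6],"spin":-47},{"xyz":[36,-20.5,-6],"spin":-52},{"xyz":[40,-22.7,-6],"spin":-57},{"xyz":[44,-25,-6],"spin":-62},{"xyz":[48,-27.3,-6],"spin":-66},{"xyz":[52,-29.5,-6],"spin":-70},{"xyz":[56,-31.8,-6],"spin":-73.7},{"xyz":[59,-33.5,-5],"spin":-73.7},{"xyz":[61,-34.7,-4.25],"spin":-73.7},{"xyz":[61.3,-34.82,-4.25],"spin":-73.7}]' 1
python3 - <<'E'
from h import *
import json
o=ctrl.get_obs(); np.savez("pics/w1.npz",p=o['ee_pos'],r=o['orientation'])
im=ctrl.get_image("wrist");cv2.imwrite("pics/w1.png",im[:,:,::-1])
cv2.imwrite("pics/w1b.png",cv2.resize(im[:,:,::-1],(800,600),interpolation=cv2.INTER_CUBIC))
tool((666,-93,145),90)
E
```

```text
t: 1.9
ee_pos: [666.3, -91.0, 262.8]
orientation: [-2.216, -2.222, 0.001]
ft_force: [-0.1, 0.3, -0.4]
width: 0.3
pos [666.  -92.  263.6] yaw 90.1 tilt 0.18 F [0.5 0.2 0.1] w 0.6 t 1.95
 xyz [-0.12  0.04 11.86] spin 0.1
```

View pics/w1b.png

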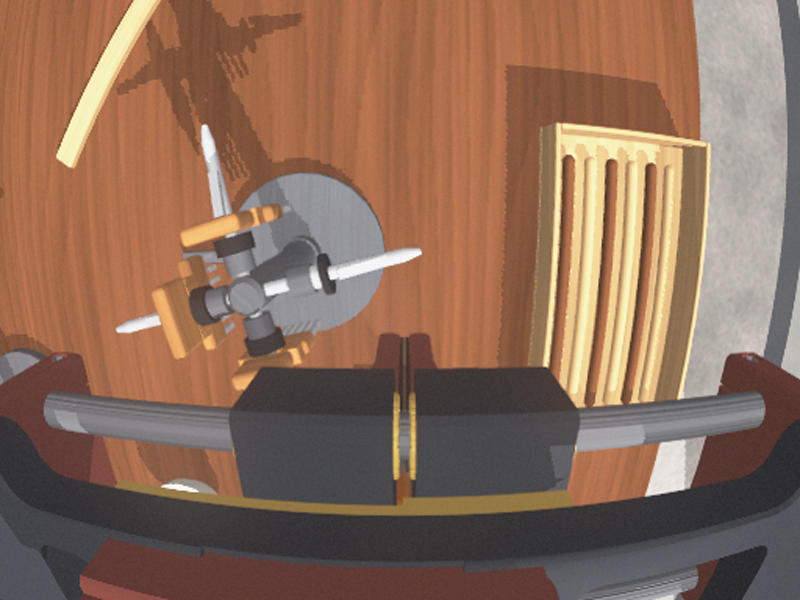

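Wrist view: the free branch with its black washer at (322,272), tip at (420,252), post top at (247,294). The closed fingers are at (403,340), on its clockwise side with clearance.

```bash
cat >> h.py <<'E'
def wplane(u,v,z,f):
    a=np.load(f);c=ctrl.camera_info("wrist");K=c['camera_matrix'];H=c['hand_eye']
    x=np.array([u-K[0,2],v-K[1,2]])/K[0,0];r=np.hypot(*x)
    d=np.r_[x/r*np.sin(r),np.cos(r)]
    R=Ro.from_rotvec(a['r']).as_matrix();o=a['p']+R@H[:3,3];d=R@H[:3,:3]@d
    return o+d*(z-o[2])/d[2]
E
python3 - <<'E'
from h import *
f="pics/w1.npz";k=1/1.5625
C=wplane(247*k,294*k,175,f);T=wplane(420*k,252*k,165,f);W=wplane(322*k,271*k,165,f)
L=wplane(205*k,127*k,165,f);Q=wplane(118*k,328*k,165,f)
for n,p in zip("CTWLQ",(C,T,W,L,Q)): d=p-C;print(n,p.round(1),np.hypot(*d[:2]).round(1),np.degrees(np.arctan2(d[1],d[0])).round(1))
E
```

```text
C [575.7 -87.1 175. ] 0.0 0.0
T [675.3 -64.7 165. ] 102.1 12.6
W [619.  -75.7 165. ] 44.8 14.7
L [549.1  11.6 165. ] 102.2 105.1
Q [ 472.1 -113.5  165. ] 107.0 -165.7
```

```bash
python3 -m inch '[{"xyz":[-0.1,0,3],"spin":0},{"xyz":[-0.15,0,7],"spin":0},{"xyz":[-0.2,0,10],"spin":0},{"xyz":[-0.2,0,11.4],"spin":0},{"xyz":[-0.2,0,11.5],"spin":0}]' 1
python3 - <<'E'
from h import *
tool((666,-93,148),90)
C=np.array([574.5,-88.5]);p=ctrl.get_obs()['ee_pos'][:2]
for a in (0,2,4,6,9,13,18,24,30,36,42,48,54,60,66,72,78,84,90,96,102,108,114,120,126,132,138,144,148,152,156,160,163,165,167):
    w=C+88*np.array([np.cos(np.radians(a)),np.sin(np.radians(a))])-p; print(a,"[%.1f,%.1f,0]"%(w[1]/10,w[0]/10),end=" ")
E
```

```text
t: 2.45
ee_pos: [664.0, -94.8, 147.0]
orientation: [-2.217, -2.218, 0.005]
ft_force: [0.6, 0.2, -0.6]
width: 0.1
pos [664.  -94.8 147. ] yaw 90.0 tilt 0.38 F [ 0.6  0.2 -0.6] w 0.1 t 2.45
 xyz [ 0.18  0.2  -0.1 ] spin 0.0
0 [0.6,-0.1,0] 2 [0.9,-0.2,0] 4 [1.2,-0.2,0] 6 [1.6,-0.2,0] 9 [2.0,-0.3,0] 13 [2.6,-0.4,0] 18 [3.4,-0.6,0] 24 [4.2,-0.9,0] 30 [5.0,-1.3,0] 36 [5.8,-1.8,0] 42 [6.5,-2.4,0] 48 [7.2,-3.1,0] 54 [7.8,-3.8,0] 60 [8.3,-4.5,0] 66 [8.7,-5.4,0] 72 [9.0,-6.2,0] 78 [9.2,-7.1,0] 84 [9.4,-8.0,0] 90 [9.4,-8.9,0] 96 [9.4,-9.9,0] 102 [9.2,-10.8,0] 108 [9.0,-11.7,0] 114 [8.7,-12.5,0] 120 [8.3,-13.3,0] 126 [7.8,-14.1,0] 132 [7.2,-14.8,0] 138 [6.5,-15.5,0] 144 [5.8,-16.1,0] 148 [5.3,-16.4,0] 152 [4.8,-16.7,0] 156 [4.2,-17.0,0] 160 [3.6,-17.2,0] 163 [3.2,-17.4,0] 165 [2.9,-17.4,0] 167 [2.6,-17.5,0]
```

```bash
python3 -m inch '[{"xyz":[0.3,0,0],"spin":0},{"xyz":[0.6,-0.1,0],"spin":0},{"xyz":[0.9,-0.2,0],"spin":0},{"xyz":[1.1,-0.2,0],"spin":0},{"xyz":[1.3,-0.2,0],"spin":0},{"xyz":[1.5,-0.2,0],"spin":0},{"xyz":[1.7,-0.25,0],"spin":0},{"xyz":[2.0,-0.3,0],"spin":0},{"xyz":[2.3,-0.35,0],"spin":0},{"xyz":[2.6,-0.4,0],"spin":0}]' 1
```

```text
t: 3.45
ee_pos: [659.8, -68.7, 146.9]
orientation: [-2.217, -2.218, 0.005]
ft_force: [0.1, -4.1, 2.1]
width: 0.1
```

```bash
python3 -m inch '[{"xyz":[0.4,-0.1,0],"spin":0},{"xyz":[0.8,-0.2,0],"spin":0},{"xyz":[1.6,-0.5,0],"spin":0},{"xyz":[2.4,-0.9,0],"spin":0},{"xyz":[3.2,-1.4,0],"spin":0},{"xyz":[3.9,-2.0,0],"spin":0},{"xyz":[4.6,-2.7,0],"spin":0},{"xyz":[5.2,-3.4,0],"spin":0},{"xyz":[5.7,-4.1,0],"spin":0},{"xyz":[6.1,-5.0,0],"spin":0},{"xyz":[6.4,-5.8,0],"spin":0},{"xyz":[6.6,-6.7,0],"spin":0},{"xyz":[6.8,-7.6,0],"spin":0},{"xyz":[6.8,-8.5,0],"spin":0}]' 1
python3 - <<'E'
from h import *
tool((574.5,-0.5,148),90)
E
```

```text
t: 4.85
ee_pos: [574.4, -0.6, 147.8]
orientation: [-2.217, -2.218, 0.004]
ft_force: [4.9, -2.5, -1.0]
width: 0.5
pos [574.4  -0.6 147.8] yaw 90.0 tilt 0.34 F [ 4.9 -2.5 -1. ] w 0.5 t 4.85
 xyz [ 0.01  0.01 -0.02] spin 0.0
```

```bash
python3 -m inch '[{"xyz":[0,-0.4,0],"spin":0},{"xyz":[0,-1.0,0],"spin":0},{"xyz":[-0.2,-1.9,0],"spin":0},{"xyz":[-0.4,-2.8,0],"spin":0},{"xyz":[-0.7,-3.6,0],"spin":0},{"xyz":[-1.1,-4.4,0],"spin":0},{"xyz":[-1.6,-5.2,0],"spin":0},{"xyz":[-2.2,-5.9,0],"spin":0},{"xyz":[-2.9,-6.6,0],"spin":0},{"xyz":[-3.6,-7.2,0],"spin":0},{"xyz":[-4.1,-7.5,0],"spin":0},{"xyz":[-4.6,-7.8,0],"spin":0},{"xyz":[-5.2,-8.1,0],"spin":0},{"xyz":[-5.7,-8.25,0],"spin":0}]' 1
python3 - <<'E'
from h import *
o=ctrl.get_obs(); np.savez("pics/w2.npz",p=o['ee_pos'],r=o['orientation'])
im=ctrl.get_image("wrist")[:,:,::-1];cv2.imwrite("pics/w2.png",im)
t=ctrl.get_image("top")[:,:,::-1];cv2.imwrite("pics/t2.png",t)
m=np.hstack([cv2.resize(im,(480,360)),cv2.resize(t[120:210,220:300],(320,360),interpolation=cv2.INTER_CUBIC)])
cv2.imwrite("pics/m2.png",m)
tool((574.5-88,-68,148),90)
E
```

```text
t: 6.25
ee_pos: [491.5, -58.0, 148.1]
orientation: [-2.217, -2.218, 0.005]
ft_force: [3.6, 2.6, 0.1]
width: 0.3
pos [491.1 -58.3 148. ] yaw 90.0 tilt 0.43 F [0.5 0.6 0.8] w 0.9 t 6.35
 xyz [-0.97 -0.46 -0.  ] spin 0.0
```

View pics/m2.png

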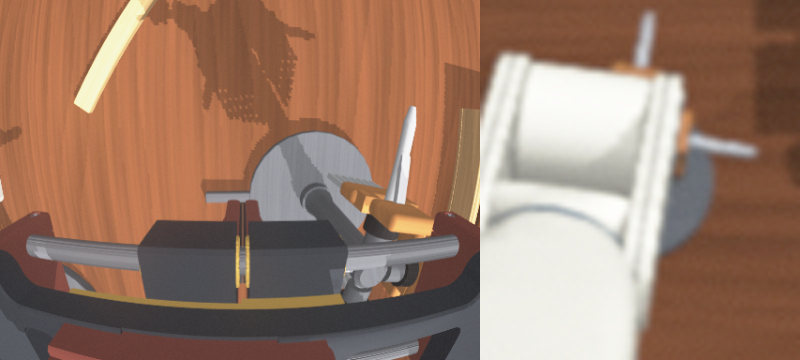

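Wrist tile: pointer end at (204,190), disc visible; the tip of the branch 90° behind the free one is at (412,108). The free branch itself is hidden behind the gripper.

Run:
```python
from h import *
f="pics/w2.npz";k=1/.9375
C=np.array([574.5,-88.5])
for n,u,v,z in (("tip",413,108,165),("ptrend",204,191,8),("ptrroot",250,197,8)):
    P=wplane(u*k,v*k,z,f);d=P[:2]-C;print(n,P.round(1),np.hypot(*d).round(1),np.degrees(np.arctan2(d[1],d[0])).round(1))
A=plane("top",220+650/4-480/4,120+15/4,165);B=plane("top",220+(755-480)/4,120+152/4,165)
for P in (A,B):d=P[:2]-C;print(P.round(1),np.hypot(*d).round(1),np.degrees(np.arctan2(d[1],d[0])).round(1))
```

```text
tip [592.2  13.4 165. ] 103.5 80.2
ptrend [447.3 -83.9   8. ] 127.3 177.9
ptrroot [499.8 -90.8   8. ] 74.7 -178.3
[ 673.2 -108.   165. ] 100.6 -11.2
[ 555.5 -192.9  165. ] 106.1 -100.3
```

```bash
python3 -m inch '[{"xyz":[-0.3,0,0],"spin":0},{"xyz":[-0.6,-0.1,0],"spin":0},{"xyz":[-0.9,-0.2,0],"spin":0},{"xyz":[-1.2,-0.3,0],"spin":0},{"xyz":[-1.4,-0.3,0],"spin":0},{"xyz":[-1.4,-0.3,0],"spin":0},{"xyz":[-1.4,-0.3,0],"spin":0},{"xyz":[-0.8,-0.2,0],"spin":0},{"xyz":[0.5,-0.2,0],"spin":0},{"xyz":[2,-1,-2],"spin":0},{"xyz":[3,-3,-6],"spin":0},{"xyz":[3,-6,-10],"spin":0},{"xyz":[2,-9,-13],"spin":0},{"xyz":[1,-11,-14],"spin":0},{"xyz":[0,-12,-14],"spin":0},{"xyz":[-0.5,-12,-14],"spin":0},{"xyz":[-0.5,-12,-14],"spin":0}]' 1
python3 - <<'E'
from h import *
o=ctrl.get_obs(); np.savez("pics/w3.npz",p=o['ee_pos'],r=o['orientation'])
im=ctrl.get_image("wrist")[:,:,::-1];cv2.imwrite("pics/w3.png",im)
cv2.imwrite("pics/w3b.png",cv2.resize(im[0:300],(800,469),interpolation=cv2.INTER_CUBIC))
tool((433,350,200),112.7)
E
```

```text
t: 8.05
ee_pos: [372.3, -63.4, 288.8]
orientation: [-2.218, -2.217, 0.006]
ft_force: [-0.1, 0.3, 0.3]
width: 0.3
pos [372.5 -63.2 288.6] yaw 90.0 tilt 0.45 F [ 0.6 -0.2  0.7] w 0.1 t 8.1
 xyz [41.31  6.11  8.89] spin -22.7
```

View pics/w3b.png

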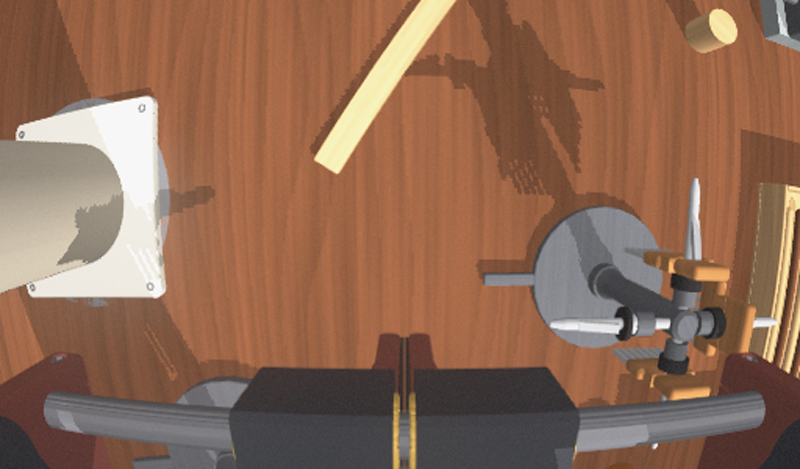

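Free branch: tip (552,325), post top (686,325), washer (628,324); pointer end (484,280). Checking the angle now.

Run:
```python
from h import *
f="pics/w3.npz";k=1/1.5625
C=wplane(686*k,325*k,175,f);print(C)
for n,u,v,z in (("tip",552,325,165),("side",695,181,165),("ptrend",484,280,8),("ptrroot",535,281,10),("washerout",621,324,165),("discL",534,280,16),("foot disc top/bot",600,207,16),("b",590,348,16)):
    P=wplane(u*k,v*k,z,f);d=(P-C)[:2];print(n,P.round(1),np.hypot(*d).round(1),np.degrees(np.arctan2(d[1],d[0])).round(1))
```

```text
[572.60470103 -87.92079657 175.        ]
tip [470.7 -89.2 165. ] 102.0 -179.3
side [575.   13.6 165. ] 101.5 88.7
ptrend [449.5 -92.2   8. ] 123.1 -178.0
ptrroot [501.3 -92.5  10. ] 71.4 -176.3
washerout [522.8 -89.3 165. ] 49.8 -178.4
discL [498.5 -90.2  16. ] 74.2 -178.2
foot disc top/bot [564.4 -15.8  16. ] 72.6 96.5
b [ 566.8 -162.8   16. ] 75.1 -94.4
```

Branch at about 179.5°, pointer about 179–182°: within about 5 mm at the tip, so the turn is good. Next to the rest.

```bash
python3 -m inch '[{"xyz":[2,0.3,0],"spin":-2},{"xyz":[6,0.9,0.5],"spin":-5},{"xyz":[10,1.5,1],"spin":-8},{"xyz":[14,2.1,1.5],"spin":-11},{"xyz":[18,2.7,2],"spin":-14},{"xyz":[22,3.3,2.5],"spin":-17},{"xyz":[26,3.9,3],"spin":-20},{"xyz":[30,4.5,3.5],"spin":-22.7},{"xyz":[34,5.1,4],"spin":-22.7},{"xyz":[38,5.6,4],"spin":-22.7},{"xyz":[40.5,6,4],"spin":-22.7},{"xyz":[41.3,6.1,4],"spin":-22.7},{"xyz":[41.3,6.1,4],"spin":-22.7}]' 0.4
python3 - <<'E'
from h import *
o=ctrl.get_obs(); np.savez("pics/w4.npz",p=o['ee_pos'],r=o['orientation'])
im=ctrl.get_image("wrist")[:,:,::-1];cv2.imwrite("pics/w4.png",im)
cv2.imwrite("pics/w4b.png",cv2.resize(im[100:280,130:390],(780,540),interpolation=cv2.INTER_CUBIC))
tool((433,350,200),112.7)
E
```

```text
t: 9.4
ee_pos: [432.8, 350.8, 247.8]
orientation: [-1.734, -2.61, 0.007]
ft_force: [-0.1, -0.6, 0.1]
width: 53.0
pos [432.7 349.7 248. ] yaw 112.7 tilt 0.52 F [-0.4  0.8  0.1] w 52.7 t 9.45
 xyz [-0.01  0.08  4.8 ] spin 0.0
```

View pics/w4b.png

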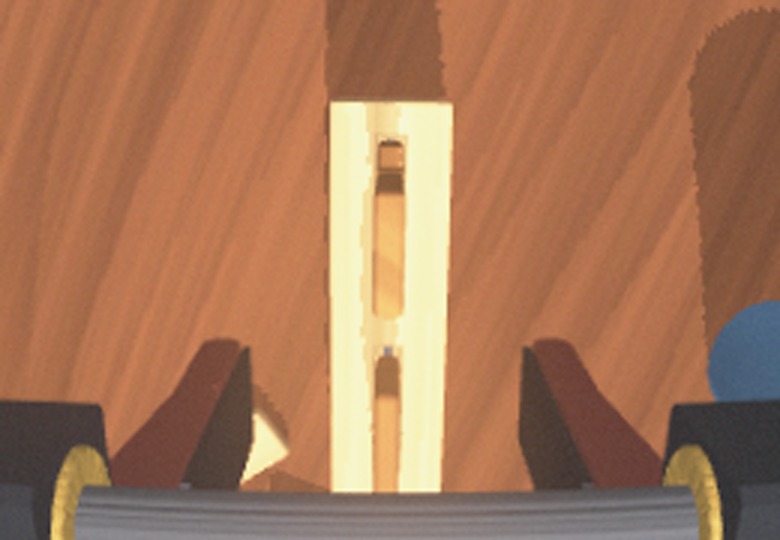

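The eyed comb's tab shows at crop (374–405, 193–318), parallel to the rest and jaws. Now its centre.

Run:
```python
from h import *
f="pics/w4.npz"
g=lambda u,v,z:wplane(130+u/3,100+v/3,z,f)
a,b=g(390,193,132),g(390,318,132);print(a.round(1),b.round(1),np.linalg.norm(a-b),((a+b)/2).round(1))
l,r=g(374,256,132),g(405,256,132);print(np.linalg.norm(l-r),np.degrees(np.arctan2(*(a-b)[1::-1])))
m=(l+r)/2; m[:2]=((a+b)/2)[:2]
R1,R2=g(330,102,40),g(452,102,40);print("rest end",R1.round(1),R2.round(1),((R1+R2)/2).round(1))
e=(R1+R2)/2;u=np.array([np.cos(np.radians(112.7)),np.sin(np.radians(112.7)),0]);print("slot centre",(e-44*u).round(1))
tool((m[0],m[1],99),112.7)
```

```text
[425.5 370.2 132. ] [441.5 332.3 132. ] 41.18938020623193 [433.5 351.2 132. ]
9.93497824590834 112.8672048897339
rest end [393.2 382.4  40. ] [439.7 402.   40. ] [416.4 392.2  40. ]
slot centre [433.4 351.6  40. ]
pos [432.7 349.7 248. ] yaw 112.7 tilt 0.52 F [-0.4  0.8  0.1] w 52.7 t 9.45
 xyz [ 0.05  0.26 14.9 ] spin 0.0
```

```bash
python3 -m inch '[{"xyz":[0,0.1,2],"spin":0},{"xyz":[0.05,0.1,6],"spin":0},{"xyz":[0.05,0.2,10],"spin":0},{"xyz":[0.05,0.2,13],"spin":0},{"xyz":[0.05,0.2,14.7],"spin":0},{"xyz":[0.05,0.2,14.9],"spin":0},{"xyz":[0.05,0.2,14.9],"spin":0}]' 0.4
python3 -c "
from h import *
tool((433.5,351.3,99),112.7)"
```

```text
t: 10.15
ee_pos: [433.1, 350.1, 99.1]
orientation: [-1.737, -2.608, 0.008]
ft_force: [0.2, -0.9, -1.4]
width: 52.2
pos [433.1 350.1  99.1] yaw 112.7 tilt 0.55 F [ 0.2 -0.9 -1.4] w 52.2 t 10.15
 xyz [0.1  0.09 0.01] spin -0.0
```

```bash
python3 -m inch '[{"xyz":[0.05,0.05,0],"spin":0},{"xyz":[0.05,0.05,0],"spin":0},{"xyz":[0.05,0.05,0],"spin":0},{"xyz":[0.05,0.05,0],"spin":0},{"xyz":[0.05,0.05,0],"spin":0},{"xyz":[0.05,0.05,0],"spin":0},{"xyz":[0.05,0.05,-0.5],"spin":0},{"xyz":[0.05,0.05,-1.5],"spin":0},{"xyz":[0.05,0.05,-3],"spin":0},{"xyz":[0.05,0.05,-5.5],"spin":0},{"xyz":[0.05,0.05,-8],"spin":0},{"xyz":[0.05,0.05,-9],"spin":0},{"xyz":[0.05,0.05,-9],"spin":0}]' 1
python3 -c "
from h import *
tool((438,-89,190),90)"
```

```text
t: 11.45
ee_pos: [435.0, 351.4, 190.9]
orientation: [-1.737, -2.609, 0.003]
ft_force: [0.1, 0.3, -1.3]
width: 9.7
pos [435.  351.4 190.9] yaw 112.7 tilt 0.41 F [ 0.1  0.3 -1.3] w 9.7 t 11.45
 xyz [-40.75 -16.7   -0.  ] spin 22.7
```

```bash
python3 -m inch '[{"xyz":[0,0,-1.5],"spin":0},{"xyz":[-1,-0.5,-3.5],"spin":0},{"xyz":[-4,-1.7,-4],"spin":3},{"xyz":[-8,-3.3,-4],"spin":6},{"xyz":[-12,-5,-4],"spin":9},{"xyz":[-16,-6.6,-4],"spin":12},{"xyz":[-20,-8.2,-4],"spin":15},{"xyz":[-24,-9.8,-4],"spin":18},{"xyz":[-28,-11.5,-4],"spin":21},{"xyz":[-32,-13.1,-4],"spin":22.7},{"xyz":[-36,-14.8,-3.5],"spin":22.7},{"xyz":[-39,-16,-2],"spin":22.7},{"xyz":[-40.4,-16.5,-0.8],"spin":22.7},{"xyz":[-40.75,-16.7,0],"spin":22.7},{"xyz":[-40.75,-16.7,0],"spin":22.7}]' 1
python3 - <<'E'
from h import *
tool((438,-89,189.2),90)
o=ctrl.get_obs(); np.savez("pics/w5.npz",p=o['ee_pos'],r=o['orientation'])
im=ctrl.get_image("wrist")[:,:,::-1];cv2.imwrite("pics/w5.png",im)
s=ctrl.get_image("scene")[:,:,::-1];cv2.imwrite("pics/s5.png",s)
for P in ((467,-89,165),(438,-89,165),(573,-88.5,165)): print(proj("scene",P))
m=np.hstack([cv2.resize(im[90:250,200:360],(400,400),interpolation=cv2.INTER_CUBIC),cv2.resize(s[165:265,200:300],(400,400),interpolation=cv2.INTER_CUBIC)])
cv2.imwrite("pics/m5.png",m)
E
```

```text
t: 12.95
ee_pos: [436.6, -88.9, 188.3]
orientation: [-2.216, -2.213, 0.008]
ft_force: [0.3, 0.3, -1.2]
width: 10.1
pos [436.6 -88.9 188.3] yaw 89.9 tilt 0.62 F [ 0.3  0.3 -1.2] w 10.1 t 12.95
 xyz [-0.01  0.14 -0.09] spin -0.1
[243.06011248 192.40074028]
[250.21697974 188.22678044]
[215.5588387  208.58751191]
```

View pics/m5.png

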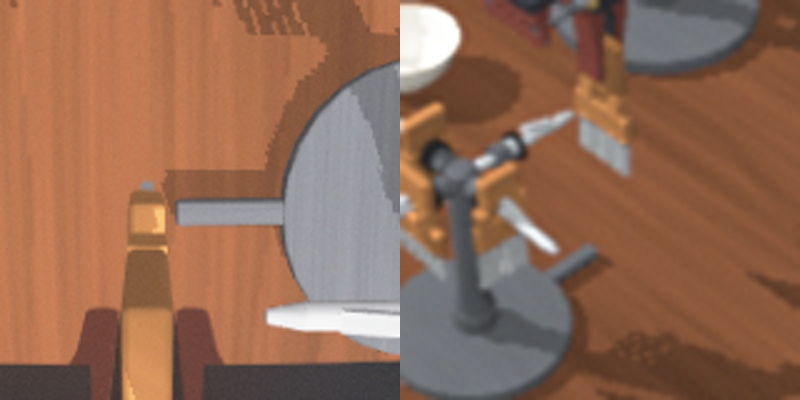

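The comb hangs straight in the jaws in front of the tip. Wrist tile: branch tip (268,317), comb shoulder end (148,190), tab end about (147,250).

Run:
```python
from h import *
f="pics/w5.npz";g=lambda u,v,z:wplane(200+u/2.5,90+v/2.5,z,f).round(1)
print("tip",g(268,317,165),"rod",g(340,319,165))
print("tab +y end (expect comb y+21)",g(147,250,222-0.8),"shoulder +y end(+29)",g(147,193,164+73-65),g(147,205,164+73-65))
print("ptr",g(177,212,8))
s=lambda u,v,z:plane("scene",200+(u-400)/4,165+v/4,z).round(1)
print("scene tip",s(575,115,165))
```

```text
tip [469.1 -88.5 165. ] rod [489.1 -89.3 165. ]
tab +y end (expect comb y+21) [437.5 -56.1 221.2] shoulder +y end(+29) [437.  -54.1 172. ] [437.  -57.1 172. ]
ptr [449.6 -91.    8. ]
scene tip [469.7 -82.8 165. ]
```

```bash
python3 -m inch '[{"xyz":[-0.03,0.4,-0.08],"spin":0},{"xyz":[-0.03,0.8,-0.1],"spin":0},{"xyz":[-0.03,1.3,-0.1],"spin":0},{"xyz":[-0.03,1.8,-0.1],"spin":0},{"xyz":[-0.03,2.3,-0.1],"spin":0},{"xyz":[-0.03,2.8,-0.1],"spin":0},{"xyz":[-0.03,3.2,-0.1],"spin":0},{"xyz":[-0.03,3.6,-0.1],"spin":0},{"xyz":[-0.03,3.9,-0.1],"spin":0},{"xyz":[-0.03,4.2,-0.1],"spin":0}]' 1
python3 - <<'E'
from h import *
tool((482,-89.3,189.2),90)
o=ctrl.get_obs(); np.savez("pics/w6.npz",p=o['ee_pos'],r=o['orientation'])
im=ctrl.get_image("wrist")[:,:,::-1];cv2.imwrite("pics/w6.png",im)
s=ctrl.get_image("scene")[:,:,::-1];cv2.imwrite("pics/s6.png",s)
m=np.hstack([cv2.resize(im[150:230,200:280],(400,400),interpolation=cv2.INTER_CUBIC),cv2.resize(s[165:245,190:270],(400,400),interpolation=cv2.INTER_CUBIC)])
cv2.imwrite("pics/m6.png",m)
E
```

```text
t: 14.05
ee_pos: [479.9, -88.6, 190.3]
orientation: [-2.216, -2.216, 0.006]
ft_force: [0.1, 0.2, -1.2]
width: 9.7
pos [479.9 -88.6 190.3] yaw 90.0 tilt 0.49 F [ 0.1  0.2 -1.2] w 9.7 t 14.05
 xyz [-0.07  0.21  0.1 ] spin 0.0
```

View pics/m6.png

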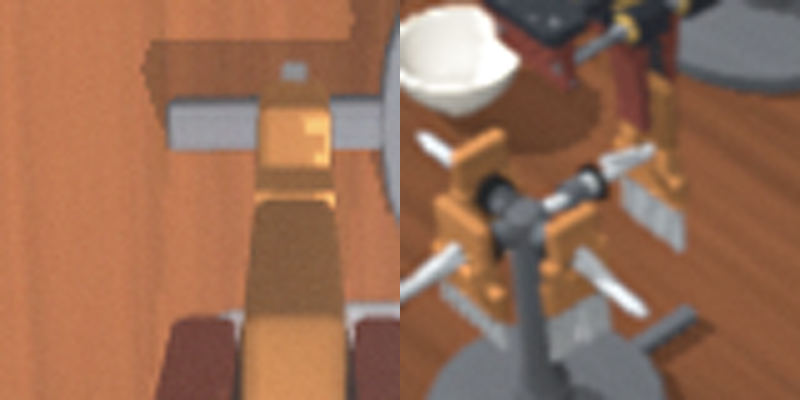

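The comb is threaded: the rod tip shows on the near side of the comb, and the force is zero. Feeling along the branch now.

```bash
python3 -m inch '[{"xyz":[-0.03,0.2,0],"spin":0},{"xyz":[-0.05,0.4,0.03],"spin":0},{"xyz":[-0.05,0.6,0.03],"spin":0},{"xyz":[-0.05,0.8,0.03],"spin":0},{"xyz":[-0.05,0.8,0.03],"spin":0}]' 1
python3 -m inch '[{"xyz":[0,0.1,0],"spin":0},{"xyz":[0,0.2,0],"spin":0},{"xyz":[0,0.3,0],"spin":0},{"xyz":[0,0.4,0],"spin":0},{"xyz":[0,0.4,0],"spin":0}]' 1
python3 -m inch '[{"xyz":[0,0.1,0],"spin":0},{"xyz":[0,0.2,0],"spin":0},{"xyz":[0,0.3,0],"spin":0},{"xyz":[0,0.4,0],"spin":0},{"xyz":[0,0.4,0],"spin":0}]' 1
```

```text
t: 14.65
ee_pos: [488.4, -89.1, 190.0]
orientation: [-2.216, -2.217, 0.006]
ft_force: [0.1, -0.5, -1.6]
width: 9.8
t: 15.15
ee_pos: [492.6, -89.1, 190.0]
orientation: [-2.216, -2.217, 0.005]
ft_force: [-0.0, -0.6, -1.4]
width: 9.9
t: 15.65
ee_pos: [496.7, -89.1, 189.9]
orientation: [-2.216, -2.217, 0.006]
ft_force: [-0.7, 0.4, -0.7]
width: 10.1
```

```bash
for i in 1; do python3 -m inch '[{"xyz":[0,0.1,0],"spin":0},{"xyz":[0,0.2,0],"spin":0},{"xyz":[0,0.3,0],"spin":0},{"xyz":[0,0.4,0],"spin":0},{"xyz":[0,0.4,0],"spin":0}]' 1; done
python3 -m inch '[{"xyz":[0,0.1,0],"spin":0},{"xyz":[0,0.2,0],"spin":0},{"xyz":[0,0.3,0],"spin":0},{"xyz":[0,0.3,0],"spin":0}]' 1
```

```text
t: 16.15
ee_pos: [500.7, -89.1, 189.9]
orientation: [-2.216, -2.217, 0.006]
ft_force: [-2.7, -0.1, 1.6]
width: 9.7
t: 16.55
ee_pos: [504.0, -89.2, 190.0]
orientation: [-2.217, -2.217, 0.005]
ft_force: [-3.0, 0.8, 2.1]
width: 9.8
```

Tongue contact started, at about 3 N.

```bash
python3 -m inch '[{"xyz":[0,0.1,0],"spin":0},{"xyz":[0,0.2,0],"spin":0},{"xyz":[0,0.3,0],"spin":0},{"xyz":[0,0.3,0],"spin":0}]' 1
python3 -m inch '[{"xyz":[0,0.1,0],"spin":0},{"xyz":[0,0.2,0],"spin":0},{"xyz":[0,0.3,0],"spin":0},{"xyz":[0,0.3,0],"spin":0}]' 1
```

```text
t: 16.95
ee_pos: [507.3, -89.2, 190.0]
orientation: [-2.217, -2.217, 0.005]
ft_force: [-1.1, 0.3, 1.9]
width: 10.0
t: 17.35
ee_pos: [510.7, -89.2, 190.1]
orientation: [-2.217, -2.217, 0.004]
ft_force: [-0.9, 0.4, 2.7]
width: 9.4
```

```bash
python3 -m inch '[{"xyz":[0,0.1,0],"spin":0},{"xyz":[0,0.2,0],"spin":0},{"xyz":[0,0.2,0],"spin":0}]' 1
```

```text
t: 17.65
ee_pos: [513.0, -89.2, 190.1]
orientation: [-2.217, -2.218, 0.004]
ft_force: [-1.6, 0.0, 2.1]
width: 9.6
```

```bash
python3 -m inch '[{"xyz":[0,0.1,0],"spin":0},{"xyz":[0,0.2,0],"spin":0},{"xyz":[0,0.2,0],"spin":0}]' 1
python3 -m inch '[{"xyz":[0,0.1,0],"spin":0},{"xyz":[0,0.2,0],"spin":0},{"xyz":[0,0.2,0],"spin":0}]' 1
```

```text
t: 17.95
ee_pos: [515.3, -89.2, 190.2]
orientation: [-2.218, -2.218, 0.003]
ft_force: [-1.0, 0.1, 1.3]
width: 9.6
t: 18.25
ee_pos: [517.1, -89.2, 190.1]
orientation: [-2.217, -2.218, 0.004]
ft_force: [-3.0, -0.3, 2.0]
width: 10.1
```

```bash
python3 -m inch '[{"xyz":[0,0.1,0],"spin":0},{"xyz":[0,0.2,0],"spin":0},{"xyz":[0,0.2,0],"spin":0}]' 1
```

```text
t: 18.55
ee_pos: [518.7, -89.2, 190.0]
orientation: [-2.217, -2.217, 0.005]
ft_force: [-4.7, -0.1, 3.2]
width: 9.6
```

```bash
python3 -m inch '[{"xyz":[0,0.05,0],"spin":0},{"xyz":[0,0.1,0],"spin":0},{"xyz":[0,0.1,0],"spin":0}]' 1
python3 -m inch '[{"xyz":[0,0.05,0],"spin":0},{"xyz":[0,0.08,0],"spin":0},{"xyz":[0,0.08,0],"spin":0}]' 1
```

```text
t: 18.85
ee_pos: [519.3, -89.2, 189.8]
orientation: [-2.216, -2.217, 0.006]
ft_force: [-5.7, -0.7, 4.3]
width: 9.8
t: 19.15
ee_pos: [519.5, -89.2, 189.7]
orientation: [-2.215, -2.216, 0.007]
ft_force: [-5.3, -0.5, 4.0]
width: 9.8
```

```bash
python3 -m inch '[{"xyz":[0,0.05,0],"spin":0},{"xyz":[0,0.05,0],"spin":0}]' 1
```

```text
t: 19.35
ee_pos: [519.6, -89.2, 189.7]
orientation: [-2.215, -2.215, 0.008]
ft_force: [-5.0, 0.3, 4.7]
width: 9.9
```

```bash
python3 -m inch '[{"xyz":[0,0.1,-0.03],"spin":0},{"xyz":[0,0.15,-0.05],"spin":0},{"xyz":[0,0.15,-0.05],"spin":0}]' 1
```

```text
t: 19.65
ee_pos: [520.2, -89.2, 189.7]
orientation: [-2.214, -2.215, 0.01]
ft_force: [-5.5, -0.8, 2.7]
width: 9.8
```

```bash
python3 -m inch '[{"xyz":[0,0.1,-0.03],"spin":0},{"xyz":[0,0.18,-0.05],"spin":0},{"xyz":[0,0.18,-0.05],"spin":0}]' 1
```

```text
t: 19.95
ee_pos: [521.2, -89.1, 189.7]
orientation: [-2.212, -2.213, 0.012]
ft_force: [-6.2, -0.7, 1.2]
width: 9.5
```

```bash
python3 -m inch '[{"xyz":[0,0.1,-0.03],"spin":0},{"xyz":[0,0.18,-0.05],"spin":0},{"xyz":[0,0.18,-0.05],"spin":0}]' 1; python3 -c "
from h import *
tool((521,-89,190),90);print(ctrl.get_obs()['moment'])"
```

```text
t: 20.25
ee_pos: [522.0, -89.1, 189.6]
orientation: [-2.211, -2.212, 0.015]
ft_force: [-6.2, -1.3, 1.3]
width: 9.8
pos [522.  -89.1 189.6] yaw 90.0 tilt 0.96 F [-6.2 -1.3  1.3] w 9.8 t 20.25
 xyz [ 0.01 -0.1  -0.04] spin 0.0
[-0.22116592  1.06528418 -0.06703047]
```

```bash
python3 -m inch '[{"xyz":[0,0.1,-0.03],"spin":0},{"xyz":[0,0.18,-0.04],"spin":0},{"xyz":[0,0.18,-0.04],"spin":0}]' 1
```

```text
t: 20.55
ee_pos: [522.4, -89.1, 189.4]
orientation: [-2.209, -2.211, 0.018]
ft_force: [-7.0, -0.2, 2.5]
width: 10.1
```

```bash
python3 -m inch '[{"xyz":[0,0.1,-0.03],"spin":0},{"xyz":[0,0.18,-0.04],"spin":0},{"xyz":[0,0.18,-0.04],"spin":0}]' 1
```

```text
t: 20.85
ee_pos: [522.5, -89.0, 189.2]
orientation: [-2.207, -2.209, 0.022]
ft_force: [-7.5, -0.9, 3.9]
width: 10.1
```

```bash
python3 -m inch '[{"xyz":[0,0.1,-0.03],"spin":0},{"xyz":[0,0.18,-0.04],"spin":0},{"xyz":[0,0.18,-0.04],"spin":0}]' 1
```

```text
t: 21.15
ee_pos: [522.6, -89.0, 189.1]
orientation: [-2.205, -2.207, 0.027]
ft_force: [-7.5, -1.1, 5.1]
width: 9.6
```

Run:
```python
from h import *
tool((521,-89,190),90);print(ctrl.get_obs()['moment'])
o=ctrl.get_obs(); np.savez("pics/w7.npz",p=o['ee_pos'],r=o['orientation'])
im=ctrl.get_image("wrist")[:,:,::-1];cv2.imwrite("pics/w7.png",im)
s=ctrl.get_image("scene")[:,:,::-1];cv2.imwrite("pics/s7.png",s)
m=np.hstack([cv2.resize(im[150:230,200:280],(400,400),interpolation=cv2.INTER_CUBIC),cv2.resize(s[170:230,190:250],(400,400),interpolation=cv2.INTER_CUBIC)])
cv2.imwrite("pics/m7.png",m)
```

```text
pos [522.6 -89.  189.1] yaw 90.0 tilt 1.59 F [-7.5 -1.1  5.1] w 9.6 t 21.15
 xyz [ 0.   -0.16 -0.09] spin 0.0
[-0.18419097  1.58247091  0.04910486]
```

View pics/m7.png

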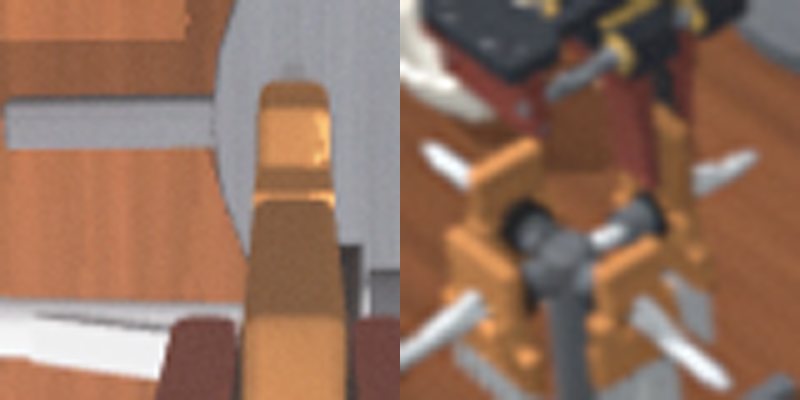

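```bash
python3 -m inch '[{"xyz":[0,0.1,-0.08],"spin":0},{"xyz":[0,0.16,-0.14],"spin":0},{"xyz":[0,0.2,-0.16],"spin":0},{"xyz":[0,0.23,-0.16],"spin":0},{"xyz":[0,0.23,-0.16],"spin":0}]' 1
```

```text
t: 21.75
ee_pos: [522.7, -88.9, 189.4]
orientation: [-2.202, -2.204, 0.032]
ft_force: [-7.4, -2.1, -0.8]
width: 9.8
```

Run:
```python
from h import *
o=ctrl.get_obs(); np.savez("pics/w8.npz",p=o['ee_pos'],r=o['orientation'])
im=ctrl.get_image("wrist")[:,:,::-1];cv2.imwrite("pics/w8.png",im)
s=ctrl.get_image("scene")[:,:,::-1];cv2.imwrite("pics/s8.png",s)
a=cv2.imread("pics/w7.png");b=cv2.imread("pics/w3.png")
c=lambda i,x,y,w,h:cv2.resize(i[y:y+h,x:x+w],(400,300),interpolation=cv2.INTER_CUBIC)
m=np.vstack([np.hstack([c(a,190,195,60,45),c(im,190,195,60,45)]),np.hstack([c(b,345,185,80,60),c(s,205,170,60,45)])])
cv2.imwrite("pics/m8.png",m)
```

```text
(no output)
```

View pics/m8.png

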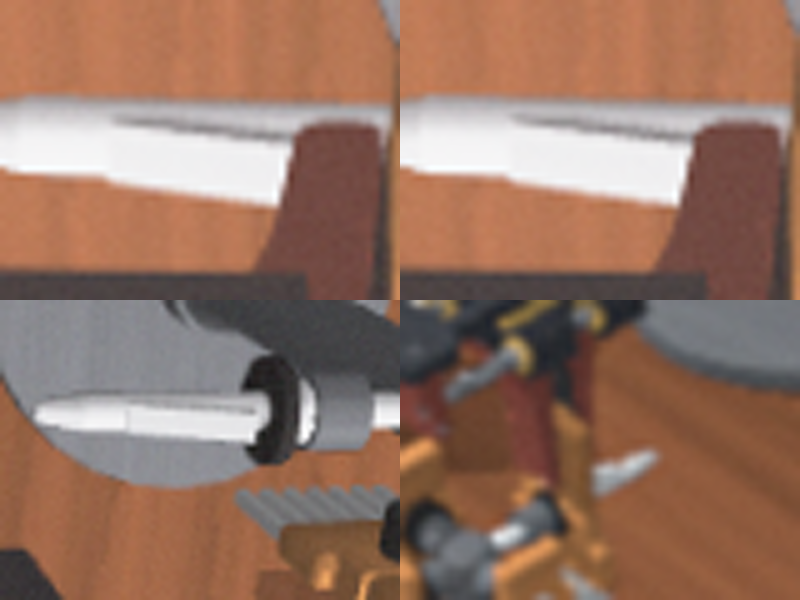

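The tongue shows as an open wedge outboard of the comb (right tile, hinge (507,183), lower edge rising to (680,207)). I compute its height to tell "up" from "half pressed".

```bash
cat >> h.py <<'E'
def wy(u,v,y,f):
    a=wplane(u,v,0,f);b=wplane(u,v,300,f);return a+(b-a)*(y-a[1])/(b[1]-a[1])
E
python3 - <<'E'
from h import *
for f,off,lst in (("w7",0,[(110,183),(278,205)]),("w8",400,[(510,183),(600,195),(680,207)])):
    P=[wy(190+(u-off)/6.667,195+v/6.667,-92.2,f"pics/{f}.npz") for u,v in lst]
    print(f,[p.round(1) for p in P],"slope",np.arctan2(P[-1][2]-P[0][2],P[-1][0]-P[0][0]))
P=[wy(345+u/5,185+(v-300)/5,-92.2,"pics/w3.npz") for u,v in ((128,430),(250,443))]
print("w3",[p.round(1) for p in P],"slope",np.arctan2(P[-1][2]-P[0][2],P[-1][0]-P[0][0]))
E
```

```text
w7 [array([487.7, -92.2, 168.4]), array([505.3, -92.2, 173.5])] slope 0.2846489201444016
w8 [array([487.6, -92.2, 168.6]), array([497.2, -92.2, 171.3]), array([505.5, -92.2, 174.1])] slope 0.3028230779573543
w3 [array([490. , -92.2, 166.9]), array([514.5, -92.2, 177.1])] slope 0.3968350818476168
```

The tongue sits at 174 mm high at x=505 with slope 0.30, too high to be under the eye's top edge. So it has snapped up outside the comb. I ease back, lower about 3 mm, and then release.

```bash
python3 -m inch '[{"xyz":[0,-0.05,0],"spin":0},{"xyz":[0,-0.1,0.1],"spin":0},{"xyz":[0,-0.1,0.1],"spin":0}]' 1
python3 -m inch '[{"xyz":[0,-0.08,0.05],"spin":0},{"xyz":[0,-0.1,0.1],"spin":0},{"xyz":[0,-0.1,0.1],"spin":0}]' 1
```

```text
t: 22.15
ee_pos: [521.1, -88.9, 188.0]
orientation: [-2.201, -2.204, 0.033]
ft_force: [-5.6, -0.4, -0.1]
width: 9.9
t: 22.45
ee_pos: [520.8, -88.9, 187.4]
orientation: [-2.202, -2.205, 0.031]
ft_force: [-2.2, -0.3, 2.9]
width: 9.9
```

Fx fell from 5.6 to 2.2 N over 0.3 mm, so the comb is leaning on the tongue. Release.

```bash
python3 -m inch '[{"xyz":[0,-0.03,0],"spin":0},{"xyz":[0,-0.05,0],"spin":0}]' 1
python3 -m inch '[{"xyz":[0,0,0],"spin":0},{"xyz":[0,0,0],"spin":0},{"xyz":[0,0,0],"spin":0},{"xyz":[0,0,0],"spin":0},{"xyz":[0,0,0],"spin":0}]' 0.65
python3 -c "
from h import *
tool((521,-89,300),90)"
```

```text
t: 22.65
ee_pos: [520.6, -89.0, 187.4]
orientation: [-2.203, -2.205, 0.03]
ft_force: [-1.6, 0.6, 0.9]
width: 9.9
t: 23.15
ee_pos: [520.8, -89.0, 187.4]
orientation: [-2.203, -2.205, 0.03]
ft_force: [-0.1, 0.1, -0.5]
width: 30.3
pos [520.8 -89.  187.4] yaw 90.1 tilt 1.79 F [-0.1  0.1 -0.5] w 30.3 t 23.15
 xyz [  0.04  -0.33 -11.25] spin 0.1
```

```bash
python3 -m inch '[{"xyz":[0,-0.05,-1],"spin":0},{"xyz":[0,-0.1,-3],"spin":0},{"xyz":[0,-0.2,-6],"spin":0},{"xyz":[0,-0.3,-9],"spin":0},{"xyz":[0,-1,-11],"spin":0},{"xyz":[0,-4,-12],"spin":0},{"xyz":[0,-8,-12],"spin":0},{"xyz":[0,-12,-12],"spin":0},{"xyz":[0,-14,-12],"spin":0},{"xyz":[0,-14,-12],"spin":0},{"xyz":[0,-14,-12],"spin":0},{"xyz":[0,-14,-12],"spin":0}]' 0.65
python3 - <<'E'
from h import *
o=ctrl.get_obs(); np.savez("pics/w9.npz",p=o['ee_pos'],r=o['orientation']);print(o['ee_pos'],o['ft_force'],o['t'])
im=ctrl.get_image("wrist")[:,:,::-1];cv2.imwrite("pics/w9.png",im)
s=ctrl.get_image("scene")[:,:,::-1];cv2.imwrite("pics/s9.png",s)
m=np.hstack([cv2.resize(im[150:270,330:470],(467,400),interpolation=cv2.INTER_CUBIC),cv2.resize(s[165:265,180:263],(332,400),interpolation=cv2.INTER_CUBIC)])
cv2.imwrite("pics/m9.png",m)
E
```

```text
t: 24.35
ee_pos: [385.7, -89.7, 312.2]
orientation: [-2.203, -2.206, 0.029]
ft_force: [0.3, 0.4, 0.2]
width: 30.4
[385.72034682 -89.68070734 312.17952729] [0.25829718 0.37050771 0.20702492] 24.35
```

View pics/m9.png

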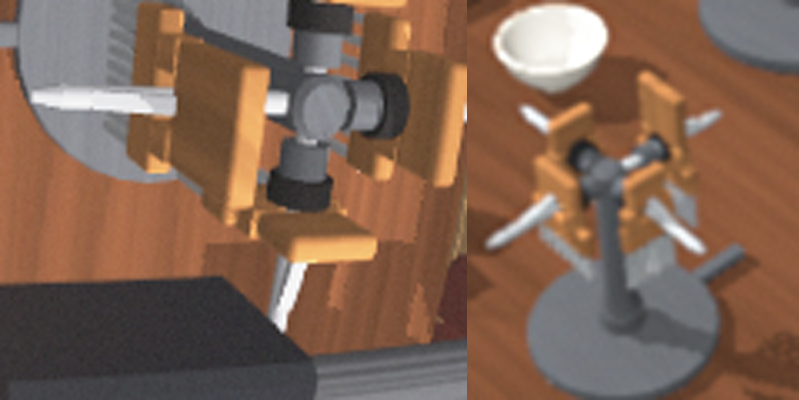

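The comb hangs upright on the free branch against the washer. Wrist tile: branch tip (32,96), post top (323,108), comb top edge x 238–268. Quick angle check, then hand in.

Run:
```python
from h import *
f="pics/w9.npz";g=lambda u,v,z:wplane(330+u/3.336,150+v/4*1.2,z,f)
C=g(323,108,175);T=g(32,96,165);d=T-C;print(C.round(1),T.round(1),np.degrees(np.arctan2(d[1],d[0])))
ct=(g(240,125,218)+g(268,125,218))/2;print("comb top x from axis",(C-ct)[0].round(1))
ctrl.close_job()
```

```text
[573.4 -88.9 175. ] [469.5 -88.6 165. ] 179.84450303363323
comb top x from axis 49.3
the job is handed in; nothing more can be done
```

I turned the small tree about 165° until its free branch stood over the pointer bar. I then hung the comb with the eye on that branch, pressed it past the tongue, let go and handed the job in at about 24.4 s of the 72 s allowed. No verdict was reported.

**Branch over the pointer:** after release the branch measured 179.8°. The pointer measured between 178° and 182° in different views, and its outer end read about 3 mm off the branch in y. That is well inside the 25 mm allowed.

**Comb held by the tongue:**
- The comb hangs upright, its top edge about 49 mm from the axis.
- Before release, the camera put the tongue about 5 mm above the rod and still rising towards the comb. That is too high for it to have been inside the eye, so it was up outside the comb.
- Easing back before letting go dropped the push from 5.6 to 2.2 N over 0.3 mm, so the comb was resting on the tongue.
- I had no direct reading of how far the washer is pressed in, so the required 2 mm or more is only inferred.

**Forces:** the highest reading while turning the tree was about 5.5 N. While pressing the comb it was about 9 N. The push along the branch never reached the 10 N you gave for the snap, and I did not feel the snap itself. Forces were only read at the end of each call, so brief peaks in between would not show.

**Other things on the bench:** I steered clear of the blind comb and the other bystanders, but did not measure their positions again at the end.

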